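# Grease the guarded shaft bearing with a push-type gun

### The arm

A 6-joint arm with a two-finger parallel gripper is mounted at the origin on the work surface. World frame = base frame: x ahead of the robot, y to its left, z up, the work surface at z = 0. Lengths are in m, angles in rad, forces in N, time in s.
With the tool pointing down it reaches from about 0.275 to 0.975 m from the base axis. Payload 8.4 kg.
Tool frame: the origin (TCP) lies at the very end of the fingers, on their centre line; the grasp point (between the pads) lies 19 mm behind it; z points along the fingers, y is the line along which they close (so a half turn about z gives the same grasp; the last joint's range is limited). The gripper opens to 92 mm and grips with 3 to 60 N. Pads are 20 mm wide; open, the fingers measure 128 mm over their backs; the gripper's body (75 mm by 189 mm) begins 69 mm behind the grasp point.
Start: joints at [-1.278, 0.353, 1.633, -0, 1.155, -0.002], TCP at [0.182, -0.598, 0.215] pointing down, gripper open.
Joint ranges: [-2.63, 2.63], [-0.92, 2.1], [0.06, 2.66], [-1.3, 4.44], [0, 2.69], [-3.02, 3.02]. Speed limits (rad/s): [2.22, 2.22, 2.79, 3.14, 3.14, 3.14].

### API

Orientations are given as a 3x3 rotation matrix whose columns are the frame's x, y, z axes.
In Python, from workcell import manip gives the robot as it stands.
- The arm moves only by the tool step_arm, never from a script. Its argument "deltas" is a list of rows, each an object with "delta_pos": the shift along the tool's x, y, z scaled (see below), a list of three; "rotation": the turn, a rotation vector about the tool's x, y, z scaled (see below), a list of three; "jaw": the opening, from 0 (shut) to 1 (fully open). A call has 1 to 10 rows; each row is the pose to reach, as a shift and turn from the pose commanded when the call began, along the tool's axes at that moment; what a row does not reach only later rows make up. The controller multiplies each number of a shift by 0.6 m and each number of a turn by 2 rad. A row lasts 1/12 s, in which the tool goes at most 41.7 mm and 7.16 degrees, less where a joint would pass 70% of its speed; a pose out of reach is approached as far as the arm can. A call with a number of a shift or a turn outside -1 to 1 is refused whole. A call with a gripper value outside its range is refused whole. The fingers move at their own pace and stop on an object; the grip force is fixed at half the most. Time passes only in rows, so rows that repeat a pose let the fingers close. It gives the time, the measured TCP pose, the force, the opening and the grip force at its end, in the units of the state.
- manip.get_obs(): the state, without advancing time (a new reading comes with each control period).
- manip.capture(name): name is "scene" or "top" or "wrist"; returns the picture (420x560x3 uint8, red, green, blue); there is no depth.
- manip.camera_info(name): a dict with "vfov" (degrees; the focal length in pixels is half the picture's height over the tangent of half this angle, whatever the lens; pixels are square), "cx", "cy" (the principal point, pixels), "R" (3x3) and "t" (3): a world point X has camera coordinates R X + t; the wrist camera has in their place "hand_eye" (4x4, takes a point from camera to tool coordinates, whose origin is the TCP and whose axes are the flange's). Camera axes: x right, y down, z forward; pixel columns grow to the right and rows downward; lengths in m; the calibration is good to about 2 mm. A picture is of the moment at which its call begins: read the wrist's pose just before it. camera_info takes no time and is no camera call.
- manip.finish_job(): hands the job in; it is judged then, once.
The state is a dict: "time": time; "joint_positions": joint angles; "dq": joint speeds; "effort": joint torques, N m; "tool_pos": TCP position; "tcp_rot": TCP orientation; "contact_force": force on the tool from outside, world axes, zero at the start; "torque": the same for the moment, N m; "gripper_width": finger opening in m; "gripper_force": force on a finger pad.
Only numpy, scipy, OpenCV 4.12 (cv2) and the standard library are available. Lean on these libraries where they do the work, as an engineer would, in place of code of your own. Each camera call takes 0.05 s, during which the arm holds its last target. There are 200 camera calls.

### The job

The drive's shaft bearing is due for grease: swing the guard over it wide open by its handle, a full quarter turn, and leave it open. Take the grease gun out of the tool block, press its coupler squarely onto the tilted grease nipple until it snaps home over the nipple's head, then push the gun on against its spring for most of its stroke. Finish like that, still gripping the gun and holding the stroke in; leave the other tools and bottles on the bench alone.

Things in the scene. Friction and masses are not known exactly. Their poses are not given: they have to be found in the camera images.
- machine: Drive unit fixed to the bench: grey-green bed 300 x 260 x 18 mm; at its far end (+x) a gearbox 190 mm tall (front face at x = 60 mm) and a motor; under the guard a pillow-block bearing, a shaft along x and a gear. Origin: underside of the bed at bench height; the bearing's boss is at x = -20, y = 0, 86 mm up. -x is the front, z up.
- guard (a joint): Opening angle of the guard, rad: 0 shut, 1.57 a quarter turn, stop at 1.9; it starts shut or a little ajar. It turns clockwise seen from above: its front swings towards the robot, then to +y (left). It stays where it is left (hinge friction about 0.15 N m).
- guard_handle (a point): Grip point on the guard's handle, on the axis of an upright round bar 11 mm thick, 81 mm long, standing 35 mm off the guard's front face, near its right end. The point is 110 mm above the bench, the bar's top 146 mm, the guard's top 150 mm. Axes turn with the guard: -x out of the front face, y along it, z up.
- guard_hinge (a point): Point on the guard's upright hinge line, at the handle point's height; axes turn with the guard. The guard is a sheet-metal box with front, roof and two ends, 150 mm deep (x), 200 mm wide (y), 130 mm tall; the hinge is its rear left upright edge. The handle point lies at x = -185, y = -170 mm from here.
- nipple: Angled steel grease nipple: a hexagon foot (14 mm wide, 8 mm high) on the bearing's boss, and a tilted stem from it. Origin: centre of the foot's underside, 86 mm above the bench, z up. The stem leans 30 degrees from upright towards this body's own -x; it may be screwed in turned by up to 0.5 rad from the machine's direction.
- nipple_head (a point): Centre of the nipple's ball head, 8 mm diameter, about 113 mm above the bench. z points outward along the stem, 30 degrees from upright; the coupler goes on along -z. Below the head a neck 5 mm thick reaches to 12 mm below this point, then the stem, 8.4 mm thick; the foot's top is 22 mm below.
- gun: Push-type grease gun, plain steel and aluminium, 180 mm long, about 0.4 kg: barrel 36 mm thick, 105 mm long, 42 mm collar (12 mm high) at its foot; below it tube and coupler. Stands coupler down in a hole of the block. Origin: on the axis, underside of the collar, 85 mm above the bench; z to the end cap. Grip the barrel high, at z = 75 to 95 mm.
- nozzle (a joint): The gun's stroke, m: how far tube and coupler are pushed into the barrel, 0 (out, at rest) to 0.016 (stop). A spring resists: it begins to give at 10 N and stiffens by 0.5 N per mm, so 16 N at 12 mm.
- coupler_seat (a point): Point on the gun's axis inside the coupler, 11 mm in from its mouth and, at rest, 64 mm below the gun's origin: the nipple head's centre lies here once snapped home. z to the end cap. Coupler 21 mm thick, 34 mm long, mouth 11 mm wide with a bevel to 15 mm; inside, spring jaws ride over the head at 5 to 10 N and close behind it.
- coupler_mouth (a point): Centre of the coupler's mouth, its lowest point: at rest 75 mm below the gun's origin. z along the gun's axis to the end cap. Between collar and coupler the tube is 12 mm thick and 41 mm long.
- rack: Fixed wooden tool block, 190 (x) x 90 (y) x 85 mm high. Two upright holes, 27 mm wide and 80 mm deep, 50 mm either side of its centre along x: the gun stands in one, a screwdriver in the other. Origin: centre of the underside.
- screwdriver: Big screwdriver standing blade down in the block's other hole, black handle 98 mm tall, 34 mm thick at its foot, 29 mm above: a bystander. Origin: on its axis at the handle's foot, 85 mm above the bench.
- spray_can: Spray can, 64 mm thick, 191 mm tall, blue label, white cap: a bystander. Origin: centre of the underside.
- oil_bottle: White oil bottle with a thin spout, 48 mm thick, 130 mm tall: a bystander. Origin: centre of the underside.
- wrench: Steel spanner, 180 mm long, lying flat on the bench: a bystander. Origin: middle of the underside.
Things that resemble listed ones, but are neither listed nor needed, are in the scene too. Leave any orange or pink look-alike of the gun alone.

How it is judged:
By the outcome, as a careful person would: the job done as asked, in the order asked, and still so for the second after the job is handed in, while the arm keeps its last pose, push and grip.
It also fails if it takes over 69 s, if anything falls off the work surface, if the arm or the gripper's body presses on something with over 40 N, if the wrist force passes 120 N, or if a joint passes its speed limit or range.

## Working session

There is one attempt and no reset: what is moved stays moved. The work goes in short steps, Python scripts to look and compute and a tool call to move; the robot and the scene stay as the last step left them, time stands still between calls to the robot, and variables do not carry over. Pictures are saved under pics/ and viewed, at most 12 in all, crops included, and the job is handed in when it is done.

Besides the shell and the picture viewer there is one more tool, called after "Request:" by a JSON object that holds its "method" and its "body", one argument or row to a line. step_arm: Moves the arm, as the interface text tells. Its arguments: {"type":"object","properties":{"deltas":{"type":"array","items":{"type":"object","properties":{"delta_pos":{"type":"array","items":{"type":"number"}},"rotation":{"type":"array","items":{"type":"number"}},"jaw":{"type":"number"}}}}},"required":["deltas"]}

```bash
mkdir -p pics; ls; python3 - <<'E'
from workcell import manip
import cv2,numpy as np
for n in("scene","top"):
    im=manip.capture(n); cv2.imwrite(f"pics/{n}0.png",im[:,:,::-1]); 
    i=manip.camera_info(n); print(n,{k:(np.round(v,4).tolist() if hasattr(v,'__len__') and not isinstance(v,str) else v) for k,v in i.items()})
print(manip.camera_info("wrist"));o=manip.get_obs();print(o)
E
```

```text
pics
scene {'vfov': 56.69193569327892, 'cx': 271.3330592915063, 'cy': 216.81361745143693, 'R': [[0.3114, 0.9503, 0.0054], [0.6005, -0.1924, -0.7761], [-0.7365, 0.2449, -0.6306]], 't': [-0.1454, -0.2346, 1.5248]}
top {'vfov': 42.42672978952288, 'cx': 276.40303206127476, 'cy': 212.42012353719196, 'R': [[-0.0175, -0.9998, 0.0033], [-0.9944, 0.017, -0.1041], [0.1041, -0.0051, -0.9946]], 't': [-0.0153, 0.5493, 1.326]}
{'vfov': 61.115460557184534, 'cx': 289.2417408432041, 'cy': 207.90777606186754, 'hand_eye': array([[ 7.08272446e-04, -9.66361227e-01, -2.57187630e-01,
         7.22308439e-02],
       [ 9.99999349e-01,  4.54435647e-04,  1.04640723e-03,
         2.69881314e-04],
       [-8.94332150e-04, -2.57188203e-01,  9.66360920e-01,
        -1.70099161e-01],
       [ 0.00000000e+00,  0.00000000e+00,  0.00000000e+00,
         1.00000000e+00]])}
{'time': 0.1, 'joint_positions': array([-1.27837606e+00,  3.53555536e-01,  1.63406196e+00,  2.17137072e-05,
        1.15521723e+00, -2.41056527e-03]), 'dq': array([ 0.00040426, -0.00076725, -0.00226397,  0.00149917, -0.00176286,
       -0.00077928]), 'effort': array([-4.71206442e-05, -5.94904768e+01, -3.34929121e+01,  6.98482431e-02,
        1.83150207e-02, -2.87161185e-05]), 'tool_pos': array([ 0.18148091, -0.59759728,  0.21395242]), 'tcp_rot': array([[ 9.56853868e-01,  2.90569373e-01, -3.39028158e-04],
       [ 2.90569570e-01, -9.56853122e-01,  1.19506317e-03],
       [ 2.28486057e-05, -1.24201209e-03, -9.99999228e-01]]), 'contact_force': array([ 0.09845857,  0.46628229, -0.11891073]), 'torque': array([ 0.00743784, -0.0558791 , -0.00155894]), 'gripper_force': 0.0, 'gripper_width': 0.092147803776974}
```

View pics/scene0.png

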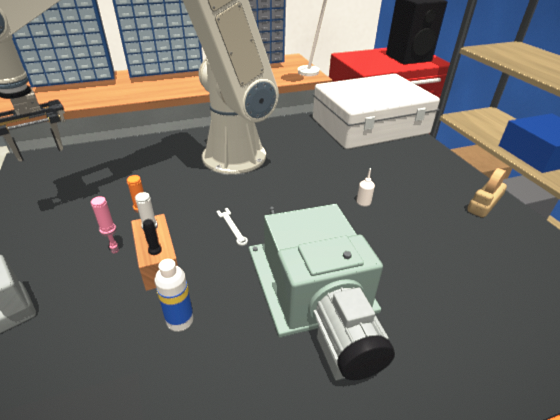

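View pics/top0.png

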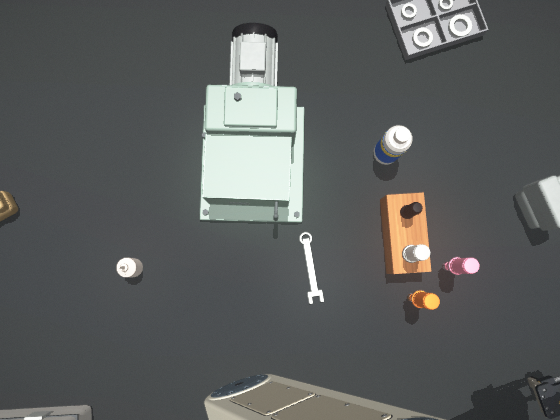

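The scene shows the gun candidates in the top view: silver at (417,253), standing in the block (scene 146,205), orange at (427,300), pink at (463,266), and the black screwdriver at (412,209). I choose the silver one because it is plain metal and in the block's hole. The handle is at top (276,211), the oil bottle at (129,268) and the spanner at (312,268). Next I'll check this in a close crop.

```bash
cat > h.py <<'E'
from workcell import manip
import cv2,numpy as np
from scipy.spatial.transform import Rotation as Ro
def cam(n,obs=None):
    i=manip.camera_info(n);f=210/np.tan(np.radians(i["vfov"])/2)
    K=np.array([[f,0,i["cx"]],[0,f,i["cy"]],[0,0,1]])
    if n=="wrist":
        T=np.eye(4);T[:3,:3]=obs["tcp_rot"];T[:3,3]=obs["tool_pos"];E=np.linalg.inv(T@i["hand_eye"]);return K,E[:3,:3],E[:3,3]
    return K,np.array(i["R"]),np.array(i["t"])
def ray(c,p):
    K,R,t=c;return -R.T@t,R.T@np.linalg.solve(K,[p[0],p[1],1])
def onz(c,p,z):
    o,d=ray(c,p);return o+d*(z-o[2])/d[2]
def proj(c,X):
    K,R,t=c;q=K@(R@np.asarray(X)+t);return q[:2]/q[2]
def tri(*cp):
    A=np.zeros((3,3));b=np.zeros(3)
    for c,p in cp:
        o,d=ray(c,p);d=d/np.linalg.norm(d);M=np.eye(3)-np.outer(d,d);A+=M;b+=M@o
    return np.linalg.solve(A,b)
E
python3 - <<'E'
from h import *
t=cv2.imread("pics/top0.png");s=cv2.imread("pics/scene0.png")
a=cv2.resize(t[70:230,190:320],None,fx=3.5,fy=3.5,interpolation=cv2.INTER_CUBIC)
b=cv2.resize(t[190:310,375:485],None,fx=3,fy=3,interpolation=cv2.INTER_CUBIC)
c=cv2.resize(s[170:290,90:190],None,fx=3,fy=3,interpolation=cv2.INTER_CUBIC)[:200]
o=np.zeros((560,790,3),np.uint8);o[:a.shape[0],:a.shape[1]]=a;o[:360,460:790]=b;o[360:560,460:760]=c
cv2.imwrite("pics/crop1.png",o)
c=cam("top")
h=cv2.cvtColor(t,cv2.COLOR_BGR2HSV);print(h[170,250],h[215,230],h[253,417])
m=((h[...,0]>50)&(h[...,0]<90)&(h[...,1]>25)&(h[...,2]>60)).astype(np.uint8)
cs=max(cv2.findContours(m,0,2)[0],key=cv2.contourArea)
print(cv2.approxPolyDP(cs,3,True)[:,0].tolist())
for n,p,z in[("can",(400,133),.19),("oilspout",(125,266),.13),("silver",(421,253),.19),("screw",(416,208),.183)]:print(n,onz(c,p,z).round(3))
E
```

```text
[ 72  14 244] [ 73  27 171] [  0   0 255]
[[206, 86], [203, 131], [204, 128], [211, 135], [290, 136], [293, 162], [295, 87], [264, 83], [248, 86], [248, 82], [225, 86], [224, 125], [250, 128], [206, 127], [207, 87], [221, 85]]
can [ 0.706 -0.304  0.19 ]
oilspout [0.421 0.324 0.13 ]
silver [ 0.437 -0.339  0.19 ]
screw [ 0.537 -0.334  0.183]
```

View pics/crop1.png

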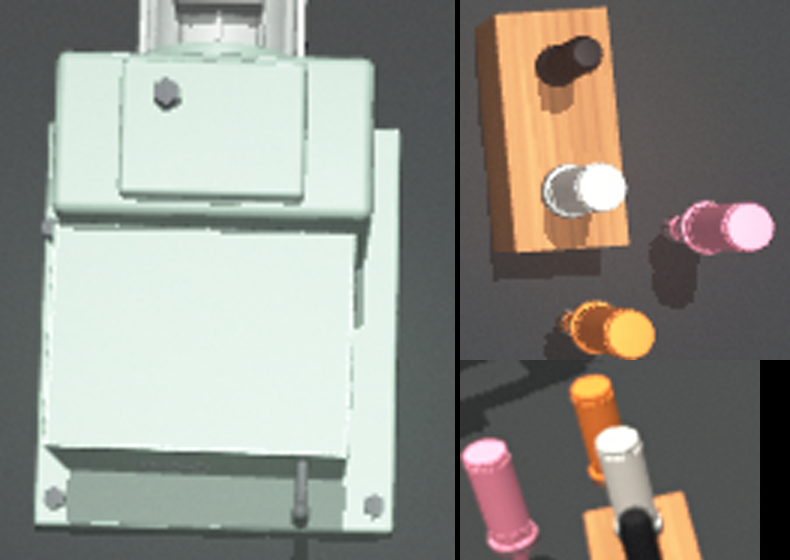

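```bash
python3 - <<'E'
from h import *
c=cam("top");print("cam",(-c[1].T@c[2]).round(3))
P=lambda x,y:(190+(x+.5)/3.5-.5,70+(y+.5)/3.5-.5)
g=[onz(c,P(*p),.15) for p in[(55,229),(357,236),(347,457),(48,447)]]
print("guard",np.round(g,4).tolist())
w=(g[0]+g[3])/2-(g[1]+g[2])/2; d=(g[0]+g[1])/2-(g[2]+g[3])/2;print(np.linalg.norm(w),np.linalg.norm(d),np.arctan2(-w[0],w[1]),np.arctan2(d[1],d[0]))
b=[onz(c,P(*p),.018) for p in[(35,525),(392,533),(400,130)]];print("bed",np.round(b,4).tolist())
w=b[0]-b[1];d=b[2]-b[1];print("w",np.linalg.norm(w),np.arctan2(-w[0],w[1]),np.linalg.norm(d),np.arctan2(d[1],d[0]))
print("handle top/bottom:",onz(c,P(301,497),.146),onz(c,P(300,515),.065))
b=lambda x,y:(375+(x-460+.5)/3-.5,190+(y+.5)/3-.5)
print("gun cap",onz(c,b(602,188),.19),"collar",onz(c,b(569,190),.097),"block",[onz(c,b(*p),.085).round(3) for p in[(495,15),(606,8),(629,244),(515,251)]])
i=manip.get_obs();
E
```

```text
cam [ 0.408 -0.018  1.376]
guard [[0.7189, 0.1369, 0.15], [0.7108, -0.0625, 0.15], [0.5638, -0.053, 0.15], [0.5737, 0.142, 0.15]]
0.19739765268514106 0.1462711218591087 -0.04548696679894064 -0.050098460079957795
bed [[0.5351, 0.1688, 0.018], [0.5249, -0.088, 0.018], [0.8225, -0.1006, 0.018]]
w 0.25702602739166724 -0.03968630794007237 0.2978812413559741 -0.04212056480084562
handle top/bottom: [ 0.53850332 -0.02251733  0.146     ] [ 0.5345227  -0.02190298  0.065     ]
gun cap [ 0.43877733 -0.34115685  0.19      ] collar [ 0.44007552 -0.34044387  0.097     ] block [array([ 0.582, -0.29 ,  0.085]), array([ 0.586, -0.38 ,  0.085]), array([ 0.397, -0.389,  0.085]), array([ 0.393, -0.299,  0.085])]
```

```bash
cat >> h.py <<'E'
def down(yaw):
    x=np.array([np.cos(yaw),np.sin(yaw),0]);z=np.array([0,0,-1.]);return np.c_[x,np.cross(z,x),z]
def go(pos,R,o=None):
    "row numbers to reach world pose from the present one"
    o=o or manip.get_obs();R0=o["tcp_rot"]
    print("dp",(R0.T@(np.asarray(pos)-o["tool_pos"])/.6).round(4).tolist(),"rot",(Ro.from_matrix(R0.T@R).as_rotvec()/2).round(4).tolist())
E
python3 - <<'E'
from h import *
go([.3,-.33,.28],down(1.7))
go([.525,-.022,.27],down(3.0966))
E
```

```text
dp [0.3186, -0.3695, -0.1096] rot [-0.0005, -0.0004, -0.7026]
dp [0.8266, -0.7517, -0.0925] rot [-0.0001, -0.0009, -1.4009]
```

Request:
{"method": "step_arm", "body": {
  "deltas": [
    {"delta_pos": [0,0,-0.11],"rotation": [0,0,-0.06],"jaw": 1},
    {"delta_pos": [0,0,-0.11],"rotation": [0,0,-0.12],"jaw": 1},
    {"delta_pos": [0.04,-0.045,-0.11],"rotation": [0,0,-0.18],"jaw": 1},
    {"delta_pos": [0.08,-0.09,-0.11],"rotation": [0,0,-0.24],"jaw": 1},
    {"delta_pos": [0.12,-0.135,-0.11],"rotation": [0,0,-0.3],"jaw": 1},
    {"delta_pos": [0.16,-0.18,-0.11],"rotation": [0,0,-0.36],"jaw": 1},
    {"delta_pos": [0.2,-0.225,-0.11],"rotation": [0,0,-0.42],"jaw": 1},
    {"delta_pos": [0.24,-0.27,-0.11],"rotation": [0,0,-0.48],"jaw": 1},
    {"delta_pos": [0.28,-0.315,-0.11],"rotation": [0,0,-0.54],"jaw": 1},
    {"delta_pos": [0.32,-0.36,-0.11],"rotation": [0,0,-0.6],"jaw": 1}
  ]
}}

```text
time: 0.93
tool_pos: [0.3027, -0.3338, 0.2804]
tcp_rot: [[0.07, 0.998, -0.0], [0.998, -0.07, 0.0], [0.0, -0.0, -1.0]]
contact_force: [0.7, 0.7, 0.9]
gripper_width: 0.0919
gripper_force: 0.0
```

```bash
python3 - <<'E'
from h import *
go([.525,-.022,.27],down(3.0966))
E
```

```text
dp [0.5445, 0.333, 0.0174] rot [0.0001, -0.0002, -0.7981]
```

Request:
{"method": "step_arm", "body": {
  "deltas": [
    {"delta_pos": [0.054,0.033,0],"rotation": [0,0,-0.06],"jaw": 1},
    {"delta_pos": [0.108,0.066,0],"rotation": [0,0,-0.12],"jaw": 1},
    {"delta_pos": [0.162,0.1,0],"rotation": [0,0,-0.18],"jaw": 1},
    {"delta_pos": [0.216,0.133,0],"rotation": [0,0,-0.24],"jaw": 1},
    {"delta_pos": [0.27,0.166,0],"rotation": [0,0,-0.3],"jaw": 1},
    {"delta_pos": [0.324,0.2,0],"rotation": [0,0,-0.36],"jaw": 1},
    {"delta_pos": [0.38,0.233,0],"rotation": [0,0,-0.42],"jaw": 1},
    {"delta_pos": [0.435,0.266,0],"rotation": [0,0,-0.48],"jaw": 1},
    {"delta_pos": [0.49,0.3,0],"rotation": [0,0,-0.54],"jaw": 1},
    {"delta_pos": [0.5445,0.333,0.0174],"rotation": [0,0,-0.6],"jaw": 1}
  ]
}}

```text
time: 1.77
tool_pos: [0.5283, -0.0231, 0.2715]
tcp_rot: [[-0.905, 0.426, 0.003], [0.426, 0.905, -0.0], [-0.003, 0.001, -1.0]]
contact_force: [1.1, -0.4, 0.2]
gripper_width: 0.0917
gripper_force: 0.0
```

Request:
{"method": "step_arm", "body": {
  "deltas": [
    {"delta_pos": [0,0,0],"rotation": [0,0,-0.06],"jaw": 1},
    {"delta_pos": [0,0,0],"rotation": [0,0,-0.12],"jaw": 1},
    {"delta_pos": [0,0,0],"rotation": [0,0,-0.18],"jaw": 1},
    {"delta_pos": [0,0,0],"rotation": [0,0,-0.198],"jaw": 1},
    {"delta_pos": [0,0,0],"rotation": [0,0,-0.198],"jaw": 1}
  ]
}}

```text
time: 2.18
tool_pos: [0.5263, -0.0248, 0.2697]
tcp_rot: [[-0.999, 0.049, -0.001], [0.049, 0.999, 0.0], [0.001, 0.0, -1.0]]
contact_force: [-0.5, 0.5, -0.5]
gripper_width: 0.0917
gripper_force: 0.0
```

```bash
python3 - <<'E'
from h import *
o=manip.get_obs();im=manip.capture("wrist");cv2.imwrite("pics/w1.png",im[:,:,::-1])
print(o["tool_pos"],o["tcp_rot"],o["joint_positions"]);c=cam("wrist",o)
for p in([.527,-.023,.146],[.535,-.023,.146],[.527,-.023,.065]):print(proj(c,p))
E
```

```text
[ 0.52634266 -0.0248054   0.26974316] [[-9.98811599e-01  4.87302645e-02 -8.66064177e-04]
 [ 4.87302423e-02  9.98811975e-01  4.67718075e-05]
 [ 8.67314474e-04  4.51270663e-06 -9.99999624e-01]] [-4.99420782e-02  1.48598019e-01  1.77727066e+00  3.70864695e-06
  1.21659129e+00 -1.57199012e+00]
[291.92476588 201.66515331]
[292.35502378 210.71883965]
[291.42803931 183.4921413 ]
```

View pics/w1.png

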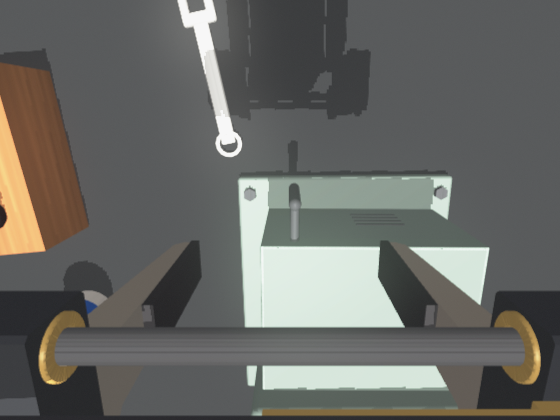

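The wrist view shows the handle bar's top at (295,204), within 3 px of the prediction, between the fingers. The wrench is at (230,143) and clear of it.

Request:
{"method": "step_arm", "body": {
  "deltas": [
    {"delta_pos": [-0.003,0.006,0.06],"rotation": [0,0,0],"jaw": 1},
    {"delta_pos": [-0.003,0.006,0.12],"rotation": [0,0,0],"jaw": 1},
    {"delta_pos": [-0.003,0.006,0.18],"rotation": [0,0,0],"jaw": 1},
    {"delta_pos": [-0.003,0.006,0.24],"rotation": [0,0,0],"jaw": 1},
    {"delta_pos": [-0.003,0.006,0.29],"rotation": [0,0,0],"jaw": 1},
    {"delta_pos": [-0.003,0.006,0.295],"rotation": [0,0,0],"jaw": 1},
    {"delta_pos": [-0.003,0.006,0.295],"rotation": [0,0,0],"jaw": 0.0},
    {"delta_pos": [-0.003,0.006,0.295],"rotation": [0,0,0],"jaw": 0.0},
    {"delta_pos": [-0.003,0.006,0.295],"rotation": [0,0,0],"jaw": 0.0},
    {"delta_pos": [-0.003,0.006,0.295],"rotation": [0,0,0],"jaw": 0.0}
  ]
}}

```text
time: 3.07
tool_pos: [0.53, -0.0216, 0.0951]
tcp_rot: [[-0.999, 0.051, 0.003], [0.051, 0.999, -0.0], [-0.003, 0.0, -1.0]]
contact_force: [0.8, -0.7, -0.1]
gripper_width: 0.0674
gripper_force: 0.0
```

Request:
{"method": "step_arm", "body": {
  "deltas": [
    {"delta_pos": [0,0,0],"rotation": [0,0,0],"jaw": 0},
    {"delta_pos": [0,0,0],"rotation": [0,0,0],"jaw": 0},
    {"delta_pos": [0,0,0],"rotation": [0,0,0],"jaw": 0},
    {"delta_pos": [0,0,0],"rotation": [0,0,0],"jaw": 0},
    {"delta_pos": [0,0,0],"rotation": [0,0,0],"jaw": 0}
  ]
}}

```text
time: 3.48
tool_pos: [0.5286, -0.0215, 0.0933]
tcp_rot: [[-0.999, 0.051, 0.0], [0.051, 0.999, -0.0], [-0.0, -0.0, -1.0]]
contact_force: [-0.0, -0.1, 1.4]
gripper_width: 0.0341
gripper_force: 0.0
```

Request:
{"method": "step_arm", "body": {
  "deltas": [
    {"delta_pos": [0,0,0],"rotation": [0,0,0],"jaw": 0},
    {"delta_pos": [0,0,0],"rotation": [0,0,0],"jaw": 0},
    {"delta_pos": [0,0,0],"rotation": [0,0,0],"jaw": 0},
    {"delta_pos": [0,0,0],"rotation": [0,0,0],"jaw": 0},
    {"delta_pos": [0,0,0],"rotation": [0,0,0],"jaw": 0}
  ]
}}

```text
time: 3.9
tool_pos: [0.5288, -0.0213, 0.0931]
tcp_rot: [[-0.999, 0.051, 0.0], [0.051, 0.999, 0.0], [-0.0, 0.0, -1.0]]
contact_force: [2.1, 1.7, -1.9]
gripper_width: 0.0103
gripper_force: 30.0
```

Request:
{"method": "step_arm", "body": {
  "deltas": [
    {"delta_pos": [0.0267,0.0322,0],"rotation": [0,0,0.05],"jaw": 0},
    {"delta_pos": [0.0501,0.0669,0],"rotation": [0,0,0.1],"jaw": 0},
    {"delta_pos": [0.07,0.1038,0],"rotation": [0,0,0.15],"jaw": 0}
  ]
}}

```text
time: 4.15
tool_pos: [0.4903, 0.0431, 0.0932]
tcp_rot: [[-0.937, 0.349, 0.002], [0.349, 0.937, 0.0], [-0.002, 0.001, -1.0]]
contact_force: [10.1, 2.6, -12.6]
gripper_width: 0.0102
gripper_force: 30.0
```

```bash
python3 - <<'E'
from h import *
o=manip.get_obs();print(o["contact_force"],o["torque"],o["gripper_width"],o["gripper_force"],np.arctan2(o["tcp_rot"][1,0],o["tcp_rot"][0,0]))
h=np.array([-.185,.17])
for t in (.1,.2,.3,.4,.5,.6,.7,.8,.9,1.):
    c,s=np.cos(t),np.sin(t);print(t,((h-np.array([[c,-s],[s,c]])@h)/.6).round(4))
E
```

```text
[ 10.07910142   2.63386463 -12.62145349] [ 0.49255699 -1.81281114 -0.03763649] 0.010231822205293792 29.99305933713913 2.78464763944149
0.1 [0.0267 0.0322]
0.2 [0.0501 0.0669]
0.3 [0.07   0.1038]
0.4 [0.086  0.1424]
0.5 [0.0981 0.1825]
0.6 [0.1061 0.2236]
0.7 [0.11   0.2653]
0.8 [0.1097 0.3071]
0.9 [0.1053 0.3487]
1.0 [0.0967 0.3897]
```

Request:
{"method": "step_arm", "body": {
  "deltas": [
    {"delta_pos": [0.0267,0.0322,0],"rotation": [0,0,0.05],"jaw": 0},
    {"delta_pos": [0.0501,0.0669,0],"rotation": [0,0,0.1],"jaw": 0},
    {"delta_pos": [0.07,0.1038,0],"rotation": [0,0,0.15],"jaw": 0},
    {"delta_pos": [0.086,0.1424,0],"rotation": [0,0,0.2],"jaw": 0},
    {"delta_pos": [0.0981,0.1825,0],"rotation": [0,0,0.25],"jaw": 0},
    {"delta_pos": [0.1061,0.2236,0],"rotation": [0,0,0.3],"jaw": 0},
    {"delta_pos": [0.11,0.2653,0],"rotation": [0,0,0.35],"jaw": 0}
  ]
}}

```text
time: 4.73
tool_pos: [0.4832, 0.2159, 0.0932]
tcp_rot: [[-0.493, 0.87, 0.002], [0.87, 0.493, -0.001], [-0.001, 0.001, -1.0]]
contact_force: [10.7, -6.4, -7.0]
gripper_width: 0.0106
gripper_force: 30.0
```

Request:
{"method": "step_arm", "body": {
  "deltas": [
    {"delta_pos": [0.0267,0.0322,0],"rotation": [0,0,0.05],"jaw": 0},
    {"delta_pos": [0.0501,0.0669,0],"rotation": [0,0,0.1],"jaw": 0},
    {"delta_pos": [0.07,0.1038,0],"rotation": [0,0,0.15],"jaw": 0},
    {"delta_pos": [0.086,0.1424,0],"rotation": [0,0,0.2],"jaw": 0},
    {"delta_pos": [0.0981,0.1825,0],"rotation": [0,0,0.25],"jaw": 0},
    {"delta_pos": [0.1061,0.2236,0],"rotation": [0,0,0.3],"jaw": 0},
    {"delta_pos": [0.11,0.2653,0],"rotation": [0,0,0.35],"jaw": 0},
    {"delta_pos": [0.11,0.2653,0],"rotation": [0,0,0.35],"jaw": 0},
    {"delta_pos": [0.11,0.2653,0],"rotation": [0,0,0.35],"jaw": 0}
  ]
}}

```text
time: 5.48
tool_pos: [0.5885, 0.3527, 0.0932]
tcp_rot: [[0.178, 0.984, 0.0], [0.984, -0.178, 0.001], [0.001, 0.0, -1.0]]
contact_force: [-2.8, 4.2, 2.9]
gripper_width: 0.0101
gripper_force: 30.0
```

```bash
python3 - <<'E'
from h import *
o=manip.get_obs();print(o["time"],o["contact_force"],o["torque"],o["gripper_width"],o["gripper_force"],np.arctan2(o["tcp_rot"][1,0],o["tcp_rot"][0,0]),o["joint_positions"].round(2))
t=manip.capture("top");cv2.imwrite("pics/top2.png",t[:,:,::-1])
E
```

```text
5.4833 [-2.81671711  4.17419922  2.89814054] [0.62362261 0.24067927 0.06847845] 0.010129192441045112 30.001064836978912 1.3915158392333724 [0.54 0.57 1.59 0.   0.99 0.72]
```

View pics/top2.png

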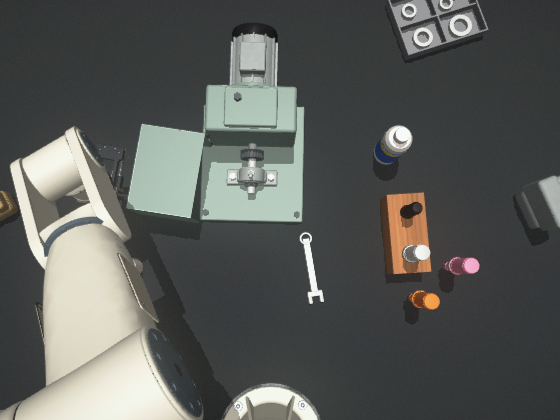

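Top view: the guard stands open on the left (corners at 142,125 and 197,215), and the bearing is exposed at (251,178). I'll release the handle and lift.

Request:
{"method": "step_arm", "body": {
  "deltas": [
    {"delta_pos": [0,0,0],"rotation": [0,0,0],"jaw": 0.4},
    {"delta_pos": [0,0,0],"rotation": [0,0,0],"jaw": 0.4},
    {"delta_pos": [0,0,0],"rotation": [0,0,0],"jaw": 0.4},
    {"delta_pos": [0,0,0],"rotation": [0,0,0],"jaw": 0.4},
    {"delta_pos": [0,0,-0.03],"rotation": [0,0,0],"jaw": 0.4},
    {"delta_pos": [0,0,-0.09],"rotation": [0,0,0],"jaw": 0.4},
    {"delta_pos": [0,0,-0.15],"rotation": [0,0,0],"jaw": 0.6},
    {"delta_pos": [0,0,-0.21],"rotation": [0,0,0],"jaw": 1},
    {"delta_pos": [0,0,-0.27],"rotation": [0,0,0],"jaw": 1},
    {"delta_pos": [0,0,-0.33],"rotation": [0,0,0],"jaw": 1}
  ]
}}

```text
time: 6.37
tool_pos: [0.5874, 0.3508, 0.2929]
tcp_rot: [[0.179, 0.984, -0.0], [0.984, -0.179, -0.0], [-0.0, -0.0, -1.0]]
contact_force: [0.2, -0.6, -0.5]
gripper_width: 0.061
gripper_force: 0.0
```

```bash
python3 - <<'E'
from h import *
# viewpoint over nipple, about 0.28 up, camera on robot side
go([.62,.035,.30],down(3.0))
go([.62,.035,.30],down(1.5))
o=manip.get_obs();print(o["tool_pos"],o["contact_force"])
E
```

```text
dp [-0.5081, 0.1476, -0.0116] rot [-0.0001, 0.0001, -0.8046]
dp [-0.5081, 0.1476, -0.0116] rot [-0.0, 0.0002, -0.0546]
[0.58742375 0.35077004 0.29294544] [ 0.20075365 -0.56228493 -0.46550422]
```

```bash
python3 - <<'E'
from h import *
go([.64,.035,.26],down(1.53))
c=cam("top")
for n,p,z in[("pink",(468,266),.19),("orange",(432,302),.19),("gun",(421,253),.19)]:print(n,onz(c,p,z).round(3))
E
```

```text
dp [-0.5021, 0.1804, 0.0551] rot [-0.0, 0.0002, -0.0696]
pink [ 0.407 -0.44   0.19 ]
orange [ 0.331 -0.358  0.19 ]
gun [ 0.437 -0.339  0.19 ]
```

Request:
{"method": "step_arm", "body": {
  "deltas": [
    {"delta_pos": [-0.06,0.022,0],"rotation": [0,0,-0.02],"jaw": 1},
    {"delta_pos": [-0.12,0.043,0],"rotation": [0,0,-0.04],"jaw": 1},
    {"delta_pos": [-0.18,0.065,0],"rotation": [0,0,-0.07],"jaw": 1},
    {"delta_pos": [-0.24,0.086,0],"rotation": [0,0,-0.07],"jaw": 1},
    {"delta_pos": [-0.3,0.108,0],"rotation": [0,0,-0.07],"jaw": 1},
    {"delta_pos": [-0.36,0.13,0.01],"rotation": [0,0,-0.07],"jaw": 1},
    {"delta_pos": [-0.42,0.15,0.03],"rotation": [0,0,-0.07],"jaw": 1},
    {"delta_pos": [-0.5,0.18,0.055],"rotation": [0,0,-0.07],"jaw": 1},
    {"delta_pos": [-0.5,0.18,0.055],"rotation": [0,0,-0.07],"jaw": 1},
    {"delta_pos": [-0.5,0.18,0.055],"rotation": [0,0,-0.07],"jaw": 1}
  ]
}}

```text
time: 7.2
tool_pos: [0.6398, 0.0335, 0.2568]
tcp_rot: [[0.044, 0.999, -0.002], [0.999, -0.044, -0.001], [-0.001, -0.002, -1.0]]
contact_force: [0.8, 0.5, 0.5]
gripper_width: 0.0922
gripper_force: 0.0
```

```bash
python3 - <<'E'
from h import *
o=manip.get_obs();im=manip.capture("wrist");cv2.imwrite("pics/wB.png",im[:,:,::-1])
import pickle;pickle.dump(o,open("oB.pkl","wb"))
go([.62,.035,.26],down(3.1))
E
```

```text
dp [-0.0022, -0.0333, -0.0039] rot [-0.0005, -0.0005, -0.7859]
```

Request:
{"method": "step_arm", "body": {
  "deltas": [
    {"delta_pos": [0,-0.03,0],"rotation": [0,0,-0.06],"jaw": 1},
    {"delta_pos": [0,-0.03,0],"rotation": [0,0,-0.12],"jaw": 1},
    {"delta_pos": [0,-0.03,0],"rotation": [0,0,-0.18],"jaw": 1},
    {"delta_pos": [0,-0.03,0],"rotation": [0,0,-0.24],"jaw": 1},
    {"delta_pos": [0,-0.03,0],"rotation": [0,0,-0.3],"jaw": 1},
    {"delta_pos": [0,-0.03,0],"rotation": [0,0,-0.36],"jaw": 1},
    {"delta_pos": [0,-0.03,0],"rotation": [0,0,-0.42],"jaw": 1},
    {"delta_pos": [0,-0.03,0],"rotation": [0,0,-0.48],"jaw": 1},
    {"delta_pos": [0,-0.03,0],"rotation": [0,0,-0.54],"jaw": 1},
    {"delta_pos": [0,-0.03,0],"rotation": [0,0,-0.6],"jaw": 1}
  ]
}}

```text
time: 8.08
tool_pos: [0.6223, 0.0396, 0.2588]
tcp_rot: [[-0.92, 0.392, 0.001], [0.392, 0.92, 0.001], [-0.0, 0.001, -1.0]]
contact_force: [-0.1, 0.7, -0.0]
gripper_width: 0.092
gripper_force: 0.0
```

Request:
{"method": "step_arm", "body": {
  "deltas": [
    {"delta_pos": [0,0,0],"rotation": [0,0,-0.06],"jaw": 1},
    {"delta_pos": [0,0,0],"rotation": [0,0,-0.12],"jaw": 1},
    {"delta_pos": [0,0,0],"rotation": [0,0,-0.18],"jaw": 0.65},
    {"delta_pos": [0,0,0],"rotation": [0,0,-0.18],"jaw": 0.65},
    {"delta_pos": [0,0,0],"rotation": [0,0,-0.18],"jaw": 0.65}
  ]
}}

```text
time: 8.5
tool_pos: [0.6224, 0.039, 0.2586]
tcp_rot: [[-0.999, 0.053, 0.001], [0.053, 0.999, 0.0], [-0.001, 0.0, -1.0]]
contact_force: [1.0, -0.6, 0.3]
gripper_width: 0.074
gripper_force: 0.0
```

```bash
python3 - <<'E'
from h import *
import pickle
o=manip.get_obs();im=manip.capture("wrist")[:,:,::-1];cv2.imwrite("pics/wA.png",im);pickle.dump(o,open("oA.pkl","wb"))
oB=pickle.load(open("oB.pkl","rb"));B=cv2.imread("pics/wB.png")
out=[]
for I,ob in((im,o),(B,oB)):
    c=cam("wrist",ob);p=proj(c,[.655,.035,.113]);q=proj(c,[.66,.035,.086]);print(p,q)
    x,y=int(p[0])-65,int(p[1])-85;x=max(x,0);y=max(y,0);print("crop origin",x,y)
    out.append(cv2.resize(I[y:y+170,x:x+130],None,fx=3,fy=3,interpolation=cv2.INTER_CUBIC))
h=min(a.shape[0] for a in out);cv2.imwrite("pics/nip.png",np.hstack([a[:h] for a in out]))
go([.439,-.339,.30],down(3.14))
E
```

```text
[287.23317994 229.31338144] [287.65522262 225.54670575]
crop origin 222 144
[306.87400596 193.08821639] [310.7475799  186.82472395]
crop origin 241 108
dp [0.2713, -0.6452, -0.0694] rot [0.0001, 0.0003, -0.0262]
```

View pics/nip.png

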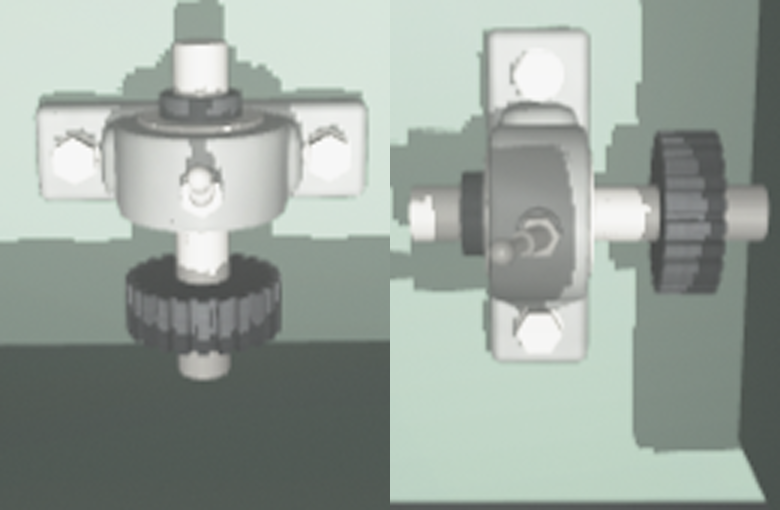

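```bash
python3 - <<'E'
from h import *
import pickle
oA=pickle.load(open("oA.pkl","rb"));oB=pickle.load(open("oB.pkl","rb"));cA,cB=cam("wrist",oA),cam("wrist",oB)
P=lambda x,y,ox,oy:(ox+(x+.5)/3-.5,oy+(y+.5)/3-.5)
A=cv2.resize(cv2.imread("pics/wA.png")[184:224,268:308],None,fx=9,fy=9,interpolation=cv2.INTER_CUBIC)
B=cv2.resize(cv2.imread("pics/wB.png")[166:206,262:302],None,fx=9,fy=9,interpolation=cv2.INTER_CUBIC)
C=np.hstack([A,B]);C=cv2.convertScaleAbs(C,alpha=1.0);cv2.imwrite("pics/nip2.png",C)
h=tri((cA,P(201,180,222,144)),(cB,P(112,252,241,108)));print("head",h)
for c,p in((cA,P(201,180,222,144)),(cB,P(112,252,241,108))):print(proj(c,h)-p, onz(c,p,.113))
for c,p in((cA,P(201,197,222,144)),(cB,P(154,235,241,108))):print("foot top",onz(c,p,.094))
E
```

```text
head [0.62932018 0.03793622 0.11652431]
[ 0.25224925 -0.19735013] [0.63038951 0.03764407 0.113     ]
[0.19183067 0.2628306 ] [0.6290043  0.03741396 0.113     ]
foot top [0.64092047 0.03704976 0.094     ]
foot top [0.64177283 0.03822079 0.094     ]
```

View pics/nip2.png

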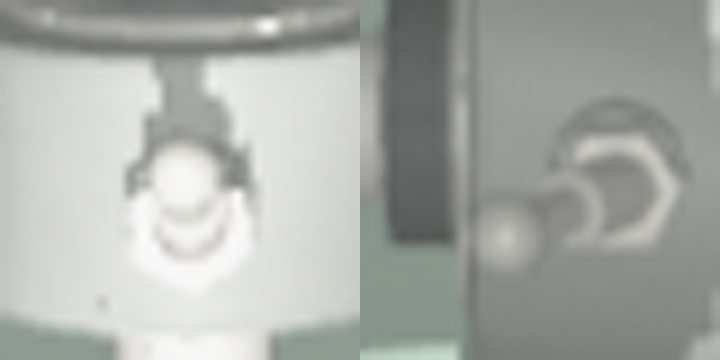

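```bash
python3 - <<'E'
from h import *
import pickle
oA=pickle.load(open("oA.pkl","rb"));oB=pickle.load(open("oB.pkl","rb"));cA,cB=cam("wrist",oA),cam("wrist",oB)
a,b=(287.9,203.0),(278.0,191.5);h=tri((cA,a),(cB,b));print(h,[(proj(c,h)-p).round(2) for c,p in((cA,a),(cB,b))],onz(cA,a,.113),onz(cB,b,.113))
a,b=(288.8,208.6),(291.3,186.7);f=tri((cA,a),(cB,b));print("foot",f,onz(cA,a,.094),onz(cB,b,.094))
for l in (.094,):
    d=(onz(cA,(287.9,203.0),.113)+onz(cB,(278.0,191.5),.113)-onz(cA,a,l)-onz(cB,b,l))/2;print(d,"lean yaw from -x",np.arctan2(-d[1],-d[0]))
t=cam("top"); print(onz(t,(251,180),.1))
E
```

```text
[0.62928342 0.03734968 0.11371722] [array([ 0.38, -0.3 ]), array([0.29, 0.39])] [0.62972385 0.03697652 0.113     ] [0.62901215 0.03756761 0.113     ]
foot [0.64100256 0.03708779 0.09121371] [0.64018762 0.03721871 0.094     ] [0.64107812 0.03756968 0.094     ]
[-0.01126487 -0.00012213  0.019     ] lean yaw from -x 0.010841372364586538
[0.62030597 0.03478628 0.1       ]
```

The head sits at about (.6293,.0373,.1135), with the stem leaning almost exactly towards world -x. Moving above the gun.

Request:
{"method": "step_arm", "body": {
  "deltas": [
    {"delta_pos": [0,0,-0.06],"rotation": [0,0,0],"jaw": 0.65},
    {"delta_pos": [0.02,-0.05,-0.069],"rotation": [0,0,0],"jaw": 0.65},
    {"delta_pos": [0.05,-0.11,-0.069],"rotation": [0,0,-0.02],"jaw": 0.65},
    {"delta_pos": [0.075,-0.17,-0.069],"rotation": [0,0,-0.02],"jaw": 0.65},
    {"delta_pos": [0.1,-0.235,-0.069],"rotation": [0,0,-0.026],"jaw": 0.65},
    {"delta_pos": [0.125,-0.3,-0.069],"rotation": [0,0,-0.026],"jaw": 0.65},
    {"delta_pos": [0.15,-0.36,-0.069],"rotation": [0,0,-0.026],"jaw": 0.65},
    {"delta_pos": [0.18,-0.42,-0.069],"rotation": [0,0,-0.026],"jaw": 0.65},
    {"delta_pos": [0.205,-0.48,-0.069],"rotation": [0,0,-0.026],"jaw": 0.65},
    {"delta_pos": [0.23,-0.54,-0.069],"rotation": [0,0,-0.026],"jaw": 0.65}
  ]
}}

```text
time: 9.38
tool_pos: [0.4672, -0.2801, 0.3]
tcp_rot: [[-1.0, 0.002, 0.001], [0.002, 1.0, -0.0], [-0.001, -0.0, -1.0]]
contact_force: [0.3, 0.3, -0.0]
gripper_width: 0.0597
gripper_force: 0.0
```

Request:
{"method": "step_arm", "body": {
  "deltas": [
    {"delta_pos": [0.02,-0.05,0],"rotation": [0,0,0],"jaw": 0.65},
    {"delta_pos": [0.041,-0.104,0],"rotation": [0,0,0],"jaw": 0.65},
    {"delta_pos": [0.041,-0.104,0],"rotation": [0,0,0],"jaw": 0.65},
    {"delta_pos": [0.041,-0.104,0],"rotation": [0,0,0],"jaw": 0.65}
  ]
}}

```text
time: 9.72
tool_pos: [0.4431, -0.3423, 0.2996]
tcp_rot: [[-1.0, 0.004, 0.0], [0.004, 1.0, 0.0], [-0.0, 0.0, -1.0]]
contact_force: [0.3, 0.1, 0.3]
gripper_width: 0.0602
gripper_force: 0.0
```

```bash
python3 - <<'E'
from h import *
o=manip.get_obs();im=manip.capture("wrist")[:,:,::-1].copy();print(o["tool_pos"],o["gripper_width"],o["time"])
c=cam("wrist",o)
for z in(.19,.097):
    p=proj(c,[.4385,-.340,z]);print(p)
hs=cv2.cvtColor(im,cv2.COLOR_BGR2HSV);m=((hs[...,1]<40)&(hs[...,2]>140)).astype(np.uint8)
for k in cv2.findContours(m,0,2)[0]:
    if cv2.contourArea(k)>300:print(cv2.boundingRect(k),cv2.minEnclosingCircle(k))
cv2.imwrite("pics/g1.png",im)
s=manip.capture("scene")[:,:,::-1];cs=cam("scene");print("scene gun",proj(cs,[.4385,-.34,.19]))
cv2.imwrite("pics/s1.png",s)
E
```

```text
[ 0.44309465 -0.34232487  0.29957049] 0.06015590690595681 9.7167
[292.62202968 199.57042124]
[291.86734939 178.93192545]
(294, 384, 54, 25) ((320.4433898925781, 404.5), 26.674123764038086)
(469, 232, 91, 65) ((515.8666381835938, 265.0), 53.117767333984375)
(271, 161, 43, 61) ((291.5, 191.06666564941406), 30.26979637145996)
(138, 143, 40, 40) ((156.615234375, 163.39219665527344), 21.225675582885742)
(455, 70, 32, 143) ((476.0, 141.0), 71.44937896728516)
scene gun [142.34335636 196.01709266]
```

View pics/g1.png

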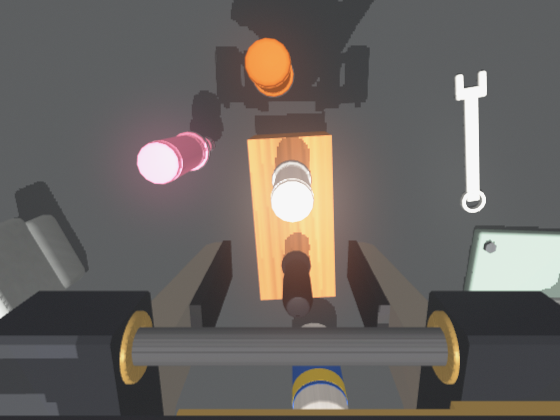

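The cap is at (292,200), exactly as predicted for (.4385,-.340). The pink one is at (160,162) and the orange at (268,63), both clear of the fingers. Descending and gripping.

Request:
{"method": "step_arm", "body": {
  "deltas": [
    {"delta_pos": [0.0077,0.0038,0],"rotation": [0,0,0],"jaw": 0.65},
    {"delta_pos": [0.0077,0.0038,0.06],"rotation": [0,0,0],"jaw": 0.65},
    {"delta_pos": [0.0077,0.0038,0.12],"rotation": [0,0,0],"jaw": 0.65},
    {"delta_pos": [0.0077,0.0038,0.18],"rotation": [0,0,0],"jaw": 0.65},
    {"delta_pos": [0.0077,0.0038,0.235],"rotation": [0,0,0],"jaw": 0.65},
    {"delta_pos": [0.0077,0.0038,0.2475],"rotation": [0,0,0],"jaw": 0.65},
    {"delta_pos": [0.0077,0.0038,0.2475],"rotation": [0,0,0],"jaw": 0.65},
    {"delta_pos": [0.0077,0.0038,0.2475],"rotation": [0,0,0],"jaw": 0.2},
    {"delta_pos": [0.0077,0.0038,0.2475],"rotation": [0,0,0],"jaw": 0.2},
    {"delta_pos": [0.0077,0.0038,0.2475],"rotation": [0,0,0],"jaw": 0.2}
  ]
}}

```text
time: 10.65
tool_pos: [0.4403, -0.3398, 0.1533]
tcp_rot: [[-1.0, -0.001, 0.003], [-0.001, 1.0, -0.002], [-0.003, -0.002, -1.0]]
contact_force: [-0.0, 0.0, 0.6]
gripper_width: 0.0418
gripper_force: 0.0
```

Request:
{"method": "step_arm", "body": {
  "deltas": [
    {"delta_pos": [0,0,0],"rotation": [0,0,0],"jaw": 0},
    {"delta_pos": [0,0,0],"rotation": [0,0,0],"jaw": 0},
    {"delta_pos": [0,0,0],"rotation": [0,0,0],"jaw": 0},
    {"delta_pos": [0,0,0],"rotation": [0,0,0],"jaw": 0}
  ]
}}

```text
time: 10.98
tool_pos: [0.44, -0.34, 0.1528]
tcp_rot: [[-1.0, -0.001, 0.003], [-0.001, 1.0, -0.002], [-0.003, -0.002, -1.0]]
contact_force: [-0.3, -0.4, 8.3]
gripper_width: 0.0359
gripper_force: 30.0
```

```bash
cat >> h.py <<'E'
HEAD=np.array([.6293,.0373,.1135]);U=np.array([-.5,-.005,.866]);U/=np.linalg.norm(U)
def Rt(u=U):
    z=-u;y=np.array([0,1.,0]);y-=z*(y@z);y/=np.linalg.norm(y);return np.c_[np.cross(y,z),y,z]
E
python3 - <<'E'
from h import *
print(Rt().round(3))
o=manip.get_obs();go([.440,-.340,.36],down(np.pi))
o["tool_pos"]=o["tool_pos"]+[0,0,.21];go(HEAD+U*.182,Rt(),o)
E
```

```text
[[-0.866 -0.003  0.5  ]
 [ 0.     1.     0.005]
 [-0.5    0.004 -0.866]]
dp [-0.0009, -0.0006, -0.3453] rot [-0.001, 0.0013, 0.0005]
dp [-0.164, 0.6275, 0.152] rot [-0.0033, -0.2605, 0.0001]
```

Request:
{"method": "step_arm", "body": {
  "deltas": [
    {"delta_pos": [0,0,-0.03],"rotation": [0,0,0],"jaw": 0},
    {"delta_pos": [0,0,-0.08],"rotation": [0,0,0],"jaw": 0},
    {"delta_pos": [0,0,-0.13],"rotation": [0,0,0],"jaw": 0},
    {"delta_pos": [0,0,-0.18],"rotation": [0,0,0],"jaw": 0},
    {"delta_pos": [0,0,-0.23],"rotation": [0,0,0],"jaw": 0},
    {"delta_pos": [0,0,-0.28],"rotation": [0,0,0],"jaw": 0},
    {"delta_pos": [0,0,-0.33],"rotation": [0,0,0],"jaw": 0},
    {"delta_pos": [0,0,-0.35],"rotation": [0,0,0],"jaw": 0},
    {"delta_pos": [0,0,-0.35],"rotation": [0,0,0],"jaw": 0}
  ]
}}

```text
time: 11.73
tool_pos: [0.4398, -0.3399, 0.3639]
tcp_rot: [[-1.0, -0.001, 0.004], [-0.001, 1.0, -0.003], [-0.004, -0.003, -1.0]]
contact_force: [0.3, 1.0, -4.3]
gripper_width: 0.0355
gripper_force: 30.0
```

```bash
python3 - <<'E'
from h import *
o=manip.get_obs();print(o["tool_pos"],o["contact_force"],o["gripper_width"],o["gripper_force"],o["joint_positions"].round(2));go(HEAD+U*.182,Rt())
E
```

```text
[ 0.43984906 -0.33986749  0.36388718] [ 0.30338877  0.98232703 -4.2651185 ] 0.035515983024184704 29.993307664990425 [-0.66  0.13  1.59  0.    1.41 -2.23]
dp [-0.1641, 0.6274, 0.1534] rot [-0.0038, -0.2598, 0.0003]
```

Weight is 4.3 N, so the gun is held. Travel and tilt.

Request:
{"method": "step_arm", "body": {
  "deltas": [
    {"delta_pos": [0,0.05,0],"rotation": [0,0,0],"jaw": 0},
    {"delta_pos": [0,0.11,0],"rotation": [0,-0.03,0],"jaw": 0},
    {"delta_pos": [-0.02,0.17,0],"rotation": [0,-0.06,0],"jaw": 0},
    {"delta_pos": [-0.04,0.23,0],"rotation": [0,-0.09,0],"jaw": 0},
    {"delta_pos": [-0.06,0.29,0],"rotation": [0,-0.12,0],"jaw": 0},
    {"delta_pos": [-0.08,0.35,0],"rotation": [0,-0.15,0],"jaw": 0},
    {"delta_pos": [-0.1,0.41,0.02],"rotation": [-0.001,-0.18,0],"jaw": 0},
    {"delta_pos": [-0.12,0.47,0.04],"rotation": [-0.002,-0.21,0],"jaw": 0},
    {"delta_pos": [-0.14,0.53,0.06],"rotation": [-0.003,-0.24,0],"jaw": 0},
    {"delta_pos": [-0.155,0.59,0.09],"rotation": [-0.004,-0.26,0],"jaw": 0}
  ]
}}

```text
time: 12.57
tool_pos: [0.5302, 0.0167, 0.3049]
tcp_rot: [[-0.867, -0.003, 0.498], [0.001, 1.0, 0.009], [-0.498, 0.009, -0.867]]
contact_force: [0.4, -0.9, -5.1]
gripper_width: 0.0355
gripper_force: 30.0
```

```bash
python3 - <<'E'
from h import *
o=manip.get_obs();print(o["tool_pos"],o["contact_force"]);go(HEAD+U*.182,Rt())
E
```

```text
[0.53018004 0.01672798 0.30493778] [ 0.39086508 -0.88009895 -5.12798986]
dp [0.0164, 0.0322, 0.0559] rot [0.0022, -0.0011, -0.0008]
```

Request:
{"method": "step_arm", "body": {
  "deltas": [
    {"delta_pos": [0.005,0.012,0.02],"rotation": [0,0,0],"jaw": 0},
    {"delta_pos": [0.012,0.025,0.045],"rotation": [0.001,-0.001,0],"jaw": 0},
    {"delta_pos": [0.0164,0.0322,0.0559],"rotation": [0.0022,-0.001,0],"jaw": 0},
    {"delta_pos": [0.0164,0.0322,0.0559],"rotation": [0.0022,-0.001,0],"jaw": 0},
    {"delta_pos": [0.0164,0.0322,0.0559],"rotation": [0.0022,-0.001,0],"jaw": 0}
  ]
}}

```text
time: 12.98
tool_pos: [0.5379, 0.0347, 0.2706]
tcp_rot: [[-0.869, -0.002, 0.494], [0.0, 1.0, 0.004], [-0.494, 0.003, -0.869]]
contact_force: [-0.3, -0.9, -3.6]
gripper_width: 0.0354
gripper_force: 30.0
```

```bash
python3 - <<'E'
from h import *
o=manip.get_obs();print(o["tool_pos"],o["tcp_rot"].round(3).tolist());go(HEAD+U*.182,Rt())
ims=[]
R,p=o["tcp_rot"],o["tool_pos"]
for n in("wrist","scene"):
    I=manip.capture(n)[:,:,::-1].copy();cv2.imwrite(f"pics/a_{n}.png",I);c=cam(n,o)
    M=proj(c,p+R@[0,0,.143]);C=proj(c,p+R@[0,0,.068]);H=proj(c,HEAD);print(n,"mouth",M,"collar",C,"head",H)
    x,y=int(M[0]-50),int(M[1]-60);print(x,y);ims.append(cv2.resize(I[y:y+130,x:x+100],None,fx=3.9,fy=3.9,interpolation=cv2.INTER_CUBIC))
cv2.imwrite("pics/al.png",np.hstack(ims))
E
```

```text
[0.53788627 0.03474146 0.2706187 ] [[-0.869, -0.002, 0.494], [0.0, 1.0, 0.004], [-0.494, 0.003, -0.869]]
dp [-0.001, 0.0027, -0.0004] rot [-0.0005, -0.0032, -0.0]
wrist mouth [289.58566042 195.81911919] collar [289.65313292 219.97893101] head [291.38413423 188.87219245]
239 135
scene mouth [302.07871971 220.92313134] collar [297.95035683 192.03291855] head [305.07832436 235.52307143]
252 160
```

View pics/al.png

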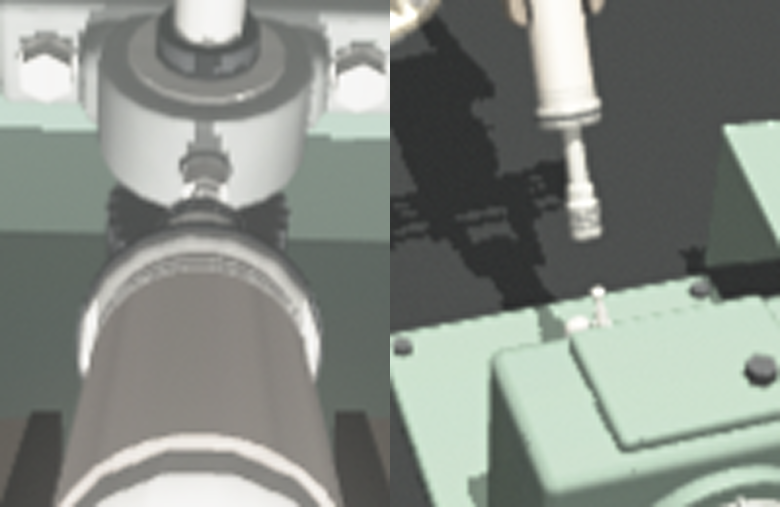

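The scene crop shows the coupler mouth at scene px (302,221) and the nipple head at (305,235), both within 1 px of prediction. In the wrist crop the coupler's edge and the stem share column 291. I still need to check the gun's offset along tool x from the wrist rows.

```bash
python3 - <<'E'
from h import *
o=manip.get_obs();c=cam("wrist",o);R,p=o["tcp_rot"],o["tool_pos"]
f=lambda q:((proj(c,p+R@np.array(q))-[239,135]+.5)*3.9).round(0)
for q in([.021,0,.068],[.021,0,.056],[.018,0,.056],[.0105,0,.143],[.0105,0,.109],[.018,0,-.037],[.022,0,.068],[0,.021,.068],[0,-.021,.068],[0,.0105,.143],[0,-.0105,.143]):print(q,f(q))
I=cv2.imread("pics/a_wrist.png");print(I[180:215,291].mean(1).round(0).tolist());print(I[225:300,290].mean(1).round(0).tolist())
print("foot/head",f(R.T@(HEAD-p)),f(R.T@(HEAD-U*.022-p)))
E
```

```text
[0.021, 0, 0.068] [200. 219.]
[0.021, 0, 0.056] [200. 234.]
[0.018, 0, 0.056] [200. 251.]
[0.0105, 0, 0.143] [199. 195.]
[0.0105, 0, 0.109] [199. 227.]
[0.018, 0, -0.037] [201. 463.]
[0.022, 0, 0.068] [200. 213.]
[0, 0.021, 0.068] [317. 333.]
[0, -0.021, 0.068] [ 82. 333.]
[0, 0.0105, 0.143] [245. 239.]
[0, -0.0105, 0.143] [154. 239.]
[153.0, 168.0, 144.0, 165.0, 176.0, 133.0, 96.0, 95.0, 97.0, 120.0, 143.0, 120.0, 92.0, 102.0, 116.0, 131.0, 172.0, 197.0, 203.0, 175.0, 131.0, 150.0, 140.0, 150.0, 148.0, 132.0, 132.0, 131.0, 131.0, 131.0, 131.0, 131.0, 132.0, 132.0, 131.0]
[133.0, 133.0, 133.0, 133.0, 133.0, 133.0, 134.0, 134.0, 134.0, 134.0, 135.0, 135.0, 135.0, 136.0, 136.0, 136.0, 137.0, 136.0, 137.0, 137.0, 138.0, 192.0, 228.0, 235.0, 225.0, 172.0, 130.0, 134.0, 134.0, 135.0, 136.0, 191.0, 230.0, 237.0, 239.0, 241.0, 242.0, 243.0, 244.0, 245.0, 245.0, 245.0, 245.0, 246.0, 246.0, 246.0, 246.0, 246.0, 246.0, 246.0, 246.0, 246.0, 246.0, 246.0, 246.0, 246.0, 246.0, 246.0, 246.0, 247.0, 247.0, 247.0, 247.0, 247.0, 247.0, 247.0, 247.0, 247.0, 247.0, 247.0, 247.0, 247.0, 247.0, 247.0, 247.0]
foot/head [208. 201.] [208. 185.]
```

Request:
{"method": "step_arm", "body": {
  "deltas": [
    {"delta_pos": [0,0.0007,0.01],"rotation": [0,-0.003,0],"jaw": 0},
    {"delta_pos": [0,0.0007,0.025],"rotation": [0,-0.003,0],"jaw": 0},
    {"delta_pos": [0,0.0007,0.037],"rotation": [0,-0.003,0],"jaw": 0},
    {"delta_pos": [0,0.0007,0.042],"rotation": [0,-0.003,0],"jaw": 0},
    {"delta_pos": [0,0.0007,0.042],"rotation": [0,-0.003,0],"jaw": 0},
    {"delta_pos": [0,0.0007,0.042],"rotation": [0,-0.003,0],"jaw": 0}
  ]
}}

```text
time: 13.58
tool_pos: [0.5521, 0.035, 0.2509]
tcp_rot: [[-0.864, -0.001, 0.503], [0.001, 1.0, 0.004], [-0.503, 0.004, -0.864]]
contact_force: [1.5, 0.2, -4.9]
gripper_width: 0.0355
gripper_force: 30.0
```

```bash
python3 - <<'E'
from h import *
o=manip.get_obs();print(o["tool_pos"],o["tcp_rot"].round(3).tolist(),o["contact_force"]);go(HEAD+U*.132,Rt())
R,p=o["tcp_rot"],o["tool_pos"]
ims=[]
for n in("wrist","scene"):
    I=manip.capture(n)[:,:,::-1].copy();cv2.imwrite(f"pics/b_{n}.png",I);c=cam(n,o)
    M=proj(c,p+R@[0,0,.143]);H=proj(c,HEAD);print(n,"mouth",M,"head",H)
    x,y=int(H[0]-33),int(H[1]-40);print(x,y);ims.append(cv2.resize(I[y:y+80,x:x+66],None,fx=6,fy=6,interpolation=cv2.INTER_CUBIC))
cv2.imwrite("pics/al2.png",np.hstack(ims))
E
```

```text
[0.55212232 0.03497037 0.25086291] [[-0.864, -0.001, 0.503], [0.001, 1.0, 0.004], [-0.503, 0.004, -0.864]] [ 1.47572042  0.22321985 -4.88005255]
dp [0.0032, 0.0026, 0.0426] rot [-0.0007, 0.0017, -0.0006]
wrist mouth [289.58248859 195.81881515] head [291.43732583 189.85922287]
258 149
scene mouth [303.97271469 230.33603397] head [305.07832436 235.52307143]
272 195
```

View pics/al2.png

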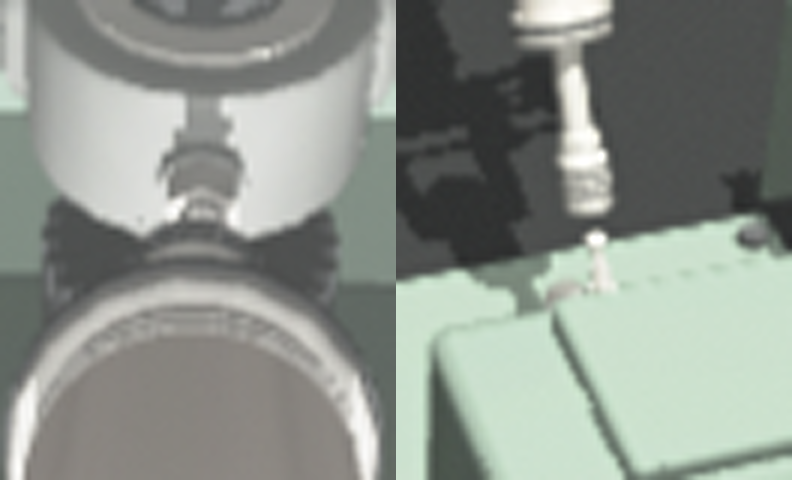

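The wrist crop shows the coupler centre at column ~195 against the stem at ~203 (6x crop), so about 1 mm is needed in y. I'll correct that and enter the mouth.

Request:
{"method": "step_arm", "body": {
  "deltas": [
    {"delta_pos": [0.0034,0.0022,0.0],"rotation": [0,0.0015,0],"jaw": 0},
    {"delta_pos": [0.0034,0.0022,0.006],"rotation": [0,0.0015,0],"jaw": 0},
    {"delta_pos": [0.0034,0.0022,0.012],"rotation": [0,0.0015,0],"jaw": 0},
    {"delta_pos": [0.0034,0.0022,0.018],"rotation": [0,0.0015,0],"jaw": 0},
    {"delta_pos": [0.0034,0.0022,0.024],"rotation": [0,0.0015,0],"jaw": 0},
    {"delta_pos": [0.0034,0.0022,0.024],"rotation": [0,0.0015,0],"jaw": 0},
    {"delta_pos": [0.0034,0.0022,0.024],"rotation": [0,0.0015,0],"jaw": 0}
  ]
}}

```text
time: 14.27
tool_pos: [0.5576, 0.0365, 0.2374]
tcp_rot: [[-0.866, -0.001, 0.501], [0.001, 1.0, 0.004], [-0.501, 0.004, -0.866]]
contact_force: [0.2, 0.2, -3.4]
gripper_width: 0.0353
gripper_force: 30.0
```

```bash
cat > chk.py <<'E'
from h import *
o=manip.get_obs();R=o["tcp_rot"];print(o["time"],o["tool_pos"],R[:,2].round(4),"F tool",(R.T@(o["contact_force"]+[0,0,4.2])).round(2),"T",o["torque"].round(2),"head in tool mm",(1e3*R.T@(HEAD-o["tool_pos"])).round(1),o["gripper_force"]);go(HEAD+U*.132,Rt())
E
python3 chk.py
```

```text
14.2667 [0.5575854  0.03645962 0.23743946] [ 0.5005  0.0038 -0.8657] F tool [-0.59  0.16 -0.57] T [ 0.06  0.61 -0.03] head in tool mm [ -0.    0.3 143.2] 29.992990270256996
dp [-0.0002, 0.0002, 0.0187] rot [-0.0006, 0.0003, -0.0005]
```

Request:
{"method": "step_arm", "body": {
  "deltas": [
    {"delta_pos": [0,0,0.003],"rotation": [0,0,0],"jaw": 0},
    {"delta_pos": [0,0,0.006],"rotation": [0,0,0],"jaw": 0},
    {"delta_pos": [0,0,0.009],"rotation": [0,0,0],"jaw": 0},
    {"delta_pos": [0,0,0.009],"rotation": [0,0,0],"jaw": 0}
  ]
}}

```text
time: 14.6
tool_pos: [0.5605, 0.0365, 0.233]
tcp_rot: [[-0.865, -0.001, 0.501], [0.001, 1.0, 0.004], [-0.501, 0.004, -0.865]]
contact_force: [-1.3, -0.3, -5.0]
gripper_width: 0.0353
gripper_force: 30.0
```

```bash
python3 chk.py
```

```text
14.6 [0.56046909 0.0364829  0.23303425] [ 0.5011  0.0038 -0.8654] F tool [ 1.53 -0.26  0.04] T [-0.06  0.61 -0.04] head in tool mm [  0.3   0.3 137.9] 29.992653653025627
dp [0.0003, 0.0002, 0.0099] rot [-0.0006, 0.0007, -0.0005]
```

Request:
{"method": "step_arm", "body": {
  "deltas": [
    {"delta_pos": [0,0,0.002],"rotation": [0,0,0],"jaw": 0},
    {"delta_pos": [0,0,0.004],"rotation": [0,0,0],"jaw": 0},
    {"delta_pos": [0,0,0.006],"rotation": [0,0,0],"jaw": 0},
    {"delta_pos": [0,0,0.006],"rotation": [0,0,0],"jaw": 0}
  ]
}}

```text
time: 14.93
tool_pos: [0.5621, 0.0365, 0.2297]
tcp_rot: [[-0.866, -0.001, 0.501], [0.001, 1.0, 0.004], [-0.501, 0.004, -0.866]]
contact_force: [3.9, -0.7, -10.0]
gripper_width: 0.0356
gripper_force: 30.0
```

```bash
python3 chk.py
```

```text
14.9333 [0.5621164  0.03651321 0.22968763] [ 0.5009  0.0038 -0.8655] F tool [-0.41 -0.77  6.98] T [ 0.    0.41 -0.03] head in tool mm [  0.    0.3 134.2] 29.987949281930923
dp [-0.0001, 0.0002, 0.0037] rot [-0.0006, 0.0005, -0.0005]
```

Request:
{"method": "step_arm", "body": {
  "deltas": [
    {"delta_pos": [0,0,0.002],"rotation": [0,0,0],"jaw": 0},
    {"delta_pos": [0,0,0.004],"rotation": [0,0,0],"jaw": 0},
    {"delta_pos": [0,0,0.005],"rotation": [0,0,0],"jaw": 0},
    {"delta_pos": [0,0,0.005],"rotation": [0,0,0],"jaw": 0}
  ]
}}

```text
time: 15.27
tool_pos: [0.5637, 0.0365, 0.2273]
tcp_rot: [[-0.865, -0.001, 0.501], [0.001, 1.0, 0.004], [-0.501, 0.004, -0.865]]
contact_force: [0.3, -0.1, -4.0]
gripper_width: 0.0353
gripper_force: 30.0
```

```bash
python3 chk.py
```

```text
15.2667 [0.56370327 0.03653872 0.22728375] [ 0.501   0.0038 -0.8655] F tool [-0.34 -0.12 -0.05] T [-0.03  0.59 -0.04] head in tool mm [  0.2   0.3 131.3] 29.993340745568275
dp [0.0001, 0.0002, -0.0011] rot [-0.0006, 0.0006, -0.0005]
```

Request:
{"method": "step_arm", "body": {
  "deltas": [
    {"delta_pos": [0,0,0.003],"rotation": [0,0,0],"jaw": 0},
    {"delta_pos": [0,0,0.006],"rotation": [0,0,0],"jaw": 0},
    {"delta_pos": [0,0,0.009],"rotation": [0,0,0],"jaw": 0},
    {"delta_pos": [0,0,0.009],"rotation": [0,0,0],"jaw": 0}
  ]
}}

```text
time: 15.6
tool_pos: [0.5666, 0.0366, 0.2233]
tcp_rot: [[-0.865, -0.001, 0.502], [0.001, 1.0, 0.004], [-0.502, 0.004, -0.865]]
contact_force: [-7.3, 0.2, 6.2]
gripper_width: 0.0355
gripper_force: 30.0
```

```bash
python3 chk.py
```

```text
15.6 [0.5666248 0.0365588 0.2233234] [ 0.5019  0.0039 -0.8649] F tool [  1.12   0.27 -12.7 ] T [-0.06  0.93 -0.02] head in tool mm [  0.9   0.3 126.4] 30.002533346414566
dp [0.001, 0.0002, -0.0093] rot [-0.0006, 0.0011, -0.0006]
```

Request:
{"method": "step_arm", "body": {
  "deltas": [
    {"delta_pos": [0.0005,0,0.003],"rotation": [0,0,0],"jaw": 0},
    {"delta_pos": [0.0008,0,0.006],"rotation": [0,0,0],"jaw": 0},
    {"delta_pos": [0.0008,0,0.009],"rotation": [0,0,0],"jaw": 0},
    {"delta_pos": [0.0008,0,0.012],"rotation": [0,0,0],"jaw": 0},
    {"delta_pos": [0.0008,0,0.014],"rotation": [0,0,0],"jaw": 0},
    {"delta_pos": [0.0008,0,0.014],"rotation": [0,0,0],"jaw": 0},
    {"delta_pos": [0.0008,0,0.014],"rotation": [0,0,0],"jaw": 0},
    {"delta_pos": [0.0008,0,0.014],"rotation": [0,0,0],"jaw": 0}
  ]
}}

```text
time: 16.27
tool_pos: [0.5705, 0.0366, 0.2164]
tcp_rot: [[-0.865, -0.001, 0.502], [0.001, 1.0, 0.004], [-0.502, 0.004, -0.865]]
contact_force: [-9.2, -0.5, 9.4]
gripper_width: 0.0357
gripper_force: 30.0
```

```bash
python3 chk.py; python3 - <<'E'
from h import *
o=manip.get_obs();R,p=o["tcp_rot"],o["tool_pos"];ims=[]
for n in("wrist","scene"):
    I=manip.capture(n)[:,:,::-1].copy();c=cam(n,o);H=proj(c,HEAD)
    x,y=int(H[0]-50),int(H[1]-80);ims.append(cv2.resize(I[y:y+130,x:x+100],None,fx=3.9,fy=3.9,interpolation=cv2.INTER_CUBIC))
cv2.imwrite("pics/fin.png",np.hstack(ims))
E
```

```text
16.2667 [0.57049254 0.03664682 0.21635907] [ 0.5024  0.0039 -0.8646] F tool [  1.1   -0.46 -16.42] T [-0.06  0.98 -0.03] head in tool mm [  0.8   0.2 118.5] 30.00547058880329
dp [0.0008, 0.0001, -0.0225] rot [-0.0005, 0.0014, -0.0005]
```

View pics/fin.png

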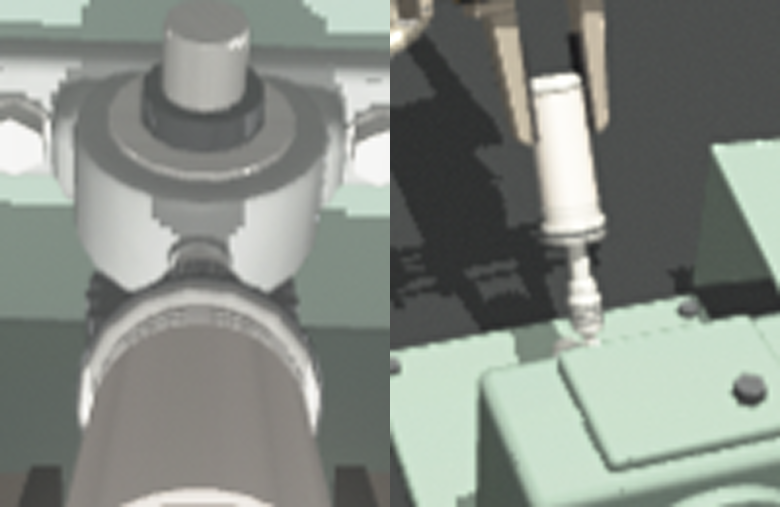

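The picture shows the coupler seated over the nipple, the tube shortened and the guard still open. The 16.4 N push matches about 13 mm of stroke. Handing in.

```bash
python3 chk.py; python3 -c "from workcell import manip;print(manip.finish_job())"
```

```text
16.3667 [0.57051003 0.03660395 0.21641238] [ 0.5025  0.0039 -0.8646] F tool [  1.12  -0.47 -17.12] T [-0.03  1.   -0.05] head in tool mm [  0.9   0.2 118.5] 30.005488470196724
dp [0.0008, 0.0001, -0.0225] rot [-0.0006, 0.0014, -0.0005]
the job is handed in; nothing more can be done
None
```

I handed the job in with the guard open about 1.7 rad, the coupler snapped onto the nipple, and the gun still gripped, holding about 13 mm of its 16 mm stroke at roughly 17 N; the hand-in gave no verdict.

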